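# Airflow check: hold the self-closing fume-inlet gate half open

## Task

Work the self-closing slide gate of the bench fume inlet for an airflow check: pull its black handle bar until the gate comes up against the rubber buffer of the red stop collar and keep it there for about a second for the full-flow reading, then ease it back under control, never letting it snap shut, to half of that travel. Finish while still holding the handle with the gate half way between shut and the stop, for the half-flow reading. Do not shift the collar or disturb the things lying around.

Things in the scene. Friction and masses are not known exactly. Their poses are not given: they have to be found in the camera images.
- grip (a point): Centre of the gate's level black handle bar: 14 mm thick, 100 mm long along this frame's x, 140 mm above the bench. Two steel posts, 86 mm apart, carry it over a grey crosshead whose top is 84 mm above the bench, so 49 mm is free under the bar. The frame's +y is the way the gate opens, z is up.
- shut_mark (a point): Point fixed to the inlet where the handle bar's centre stands when the gate is shut; axes as grip (+y opens). 115 mm from it towards -y is the axis of the inlet's yellow bell mouth (120 mm across, rim 107 mm above the bench); 113 mm towards +y stands an end bracket 88 mm high.
- collar_face (a point): Middle of the front of the stop collar (red, 29 mm across, black rubber buffer 8 mm thick in front) on the guide rod 60 mm to the handle's +x side; axes as grip. The gate's bush, its face 12 mm ahead (+y) of the bar's centre, meets it: full travel = this point's y in shut_mark's frame less 12 mm, 50 to 80 mm. The buffer gives 1 mm for 3 N; above about 60 N the collar slips.
- gate (a joint): Opening of the gate in m: 0 shut (it starts shut, and springs shut when let go), growing as the handle is pulled along +y. The spring pulls back with about 4 N when shut and 0.14 N more for every mm (15 N at 80 mm), plus about 1 N of friction; the moving part weighs 0.6 kg.
- pot_mid (a point): Middle, 40 mm up, of a loose black pot, 72 mm across, 78 mm high, with brushes standing in it (to 138 mm). Not to be disturbed.
- tub_mid (a point): Middle, 38 mm up, of a loose white lidded tub, 68 mm across, 75 mm high. Not to be disturbed.
- tray_mid (a point): Middle, 20 mm up, of a loose blue tray, 200 x 115 x 42 mm, with brass and steel spectacle side arms. Not to be disturbed.
- jig_mid (a point): Middle, 60 mm up, of a brass soldering jig on a dark red base, 100 x 140 mm, 129 mm high. Not to be disturbed.

How it is judged:
On the way:
1. the gate is pulled open against its stop collar and kept there (contact force between gate and collar above 1 N and contact force between the fingers and gate above 3 N), for 0.5 s.
At the end, for the whole second after the job is handed in: The gate stands still, held by the fingers alone (more than 3 N), within 6 mm of half of its full travel (half way between shut and the stop collar); the collar has not shifted (4 mm) and the pot, tub, tray and jig are where they were (20 mm) (((y of collar_face in the frame of shut_mark between 0.061 and 0.065 m and value of joint gate between 0.0185 and 0.0325 m) or (y of collar_face in the frame of shut_mark between 0.065 and 0.069 m and value of joint gate between 0.0205 and 0.0345 m) or (y of collar_face in the frame of shut_mark between 0.069 and 0.073 m and value of joint gate between 0.0225 and 0.0365 m) or (y of collar_face in the frame of shut_mark between 0.073 and 0.077 m and value of joint gate between 0.0245 and 0.0385 m) or (y of collar_face in the frame of shut_mark between 0.077 and 0.081 m and value of joint gate between 0.0265 and 0.0405 m) or (y of collar_face in the frame of shut_mark between 0.081 and 0.085 m and value of joint gate between 0.0285 and 0.0425 m) or (y of collar_face in the frame of shut_mark between 0.085 and 0.089 m and value of joint gate between 0.0305 and 0.0445 m) or (y of collar_face in the frame of shut_mark between 0.089 and 0.093 m and value of joint gate between 0.0325 and 0.0465 m)) and velocity of joint gate between -0.01 and 0.01 m/s and contact force between the fingers and gate above 3 N and distance of collar_face from where it was at the start of the episode below 0.004 m and distance of each of pot_mid, tub_mid, tray_mid, jig_mid from where it was at the start of the episode below 0.02 m and contact force between each of pot, tub, tray, jig and gate below 0.5 N); the arm keeps its last pose, push and grip.
It fails at once if the gate snaps back (faster than 0.35 m/s) (velocity of joint gate below -0.35 m/s).
It fails at once if the stop collar is shifted by more than 4 mm (distance of collar_face from where it was at the start of the episode above 0.004 m).
It fails at once if the pot, tub, tray or jig is disturbed (moved 20 mm) (distance of any of pot_mid, tub_mid, tray_mid, jig_mid from where it was at the start of the episode above 0.02 m).
It also fails if it takes over 61 s, if anything falls off the work surface, if the arm or the gripper's body presses on something with over 40 N, if the wrist force passes 120 N, or if a joint passes its speed limit or range.

## Robot

A 6-joint arm with a two-finger parallel gripper is mounted at the origin on the work surface. World frame = base frame: x ahead of the robot, y to its left, z up, the work surface at z = 0. Lengths are in m, angles in rad, forces in N, time in s.
With the tool pointing down it reaches from about 0.375 to 0.9 m from the base axis. Payload 3.1 kg.
Tool frame: the origin (TCP) lies at the very end of the fingers, on their centre line; the grasp point (between the pads) lies 19 mm behind it (tcp_to_grasp is the distance from the TCP to the grasp point, in m); z points along the fingers, y is the direction in which the jaws open and shut (so a half turn about z gives the same grasp; the last joint's range is limited). The gripper opens to 85 mm and grips with 20 to 120 N. Pads are 22 mm wide; open, the fingers measure 114 mm over their backs; the gripper's body (76 mm by 85 mm) begins 54 mm behind the grasp point. The pads swing forward as they close: fully open they stand 13 mm farther back than shut.
Start: joints at [-1.389, 0.527, 1.433, -0, 1.181, -0.178], TCP at [0.221, -0.585, 0.2] pointing down, gripper open.
Joint ranges: [-3.08, 3.08], [-0.75, 2.2], [0.22, 2.44], [-1.43, 4.57], [0, 2.65], [-2.85, 2.85]. Speed limits (rad/s): [2.79, 2.79, 3.14, 3.14, 3.14, 3.14].

## Interface

Orientations are given as a unit quaternion [x, y, z, w].
In Python, from station import sense, snapshot, camera_info, sign_off, tcp_to_grasp gives the robot as it stands.
- The arm moves only by the shell command python3 -m inch 'ROWS' [FORCE]. ROWS is JSON, a list of rows, each a list of 3 entries, a list of its own where there are three numbers: the closure, from -1 (fully open) to 1 (shut), so that 0 is half open, then the shift along the tool's x, y, z normalised to -1 to 1, where 1 is 10 cm, then the turn, a rotation vector about the tool's x, y, z normalised to -1 to 1, where 1 is 360 degrees. In form: [[jaw, [dx, dy, dz], [ax, ay, az]], ...]. A call has 1 to 20 rows; each row is the pose to reach, as a shift and turn from the pose commanded when the call began, along the tool's axes at that moment, turning the shorter way round; what a row does not reach only later rows make up. A row lasts 1/10 s, in which the tool goes at most 50 mm and 8.59 degrees, less where a joint would pass 70% of its speed; a pose out of reach is approached as far as the arm can. A call with a number of a shift or a turn outside -1 to 1 is refused whole. A call with a gripper value outside its range is refused whole. The fingers move at their own pace and stop on an object; FORCE is the grip in N (left out, the last holds). Time passes only in rows, so rows that repeat a pose let the fingers close. It gives the time, the measured TCP pose, the force and the opening at its end, in the units of the state.
- sense(): the state, without advancing time (a new reading comes with each control period).
- snapshot(name): name is "scene" or "top" or "wrist"; returns (picture, depth): 400x640x3 uint8, blue, green, red; 400x640 float32, m along the optical axis (not along the pixel's ray), 0 where there is no reading.
- camera_info(name): a dict with "K" (3x3 intrinsics, pixels), "dist" ([k1, k2, p1, p2, k3] as OpenCV has them; the pictures are not rectified), "origin" and "orientation" of the camera in the world. Camera axes: x right, y down, z forward; pixel columns grow to the right and rows downward; lengths in m; the calibration is good to about 2 mm. A picture is of the moment at which its call begins: read the wrist's pose just before it. camera_info takes no time and is no camera call; for the wrist camera it gives the pose at the moment of the call.
- sign_off(): hands the job in, once; it reports no verdict.
The state is a dict: "t": time; "q": joint angles; "qd": joint speeds; "tau": joint torques, N m; "tcp_pos": TCP position; "tool_rot": TCP orientation; "force": force on the tool from outside, world axes, zero at the start; "ft_torque": the same for the moment, N m; "finger_gap": opening from 0.0 (shut) to 1.0 (fully open).
Only numpy, scipy, OpenCV 4.12 (cv2) and the standard library are available. Lean on these libraries where they do the work, as an engineer would, in place of code of your own. Each camera call takes 0.05 s, during which the arm holds its last target.

## Working session

There is one attempt and no reset: what is moved stays moved. The work goes in short steps, Python scripts to look and compute and a shell command to move; the robot and the scene stay as the last step left them, time stands still between calls to the robot, and variables do not carry over. Pictures are saved under pics/ and viewed, and the job is handed in when it is done.

```bash
mkdir -p pics; ls; python3 - <<'E'
from station import *
import cv2,numpy as np
s=sense();print(s)
print(tcp_to_grasp)
for n in("scene","top","wrist"):
    c=camera_info(n);p,d=snapshot(n);cv2.imwrite(f"pics/{n}0.png",p);np.savez(f"pics/{n}0.npz",p=p,d=d,K=c["K"],dist=c["dist"],o=c["origin"],q=c["orientation"]);print(n,c)
E
```

```text
pics
{'t': 0.0, 'q': array([-1.38847832e+00,  5.28443392e-01,  1.43388631e+00,  1.31899612e-05,
        1.18139581e+00, -1.78508602e-01]), 'qd': array([-0.00066806,  0.00047265, -0.00115804, -0.00116122,  0.00073315,
       -0.00094516]), 'tau': array([ 1.21073033e-03, -4.42341757e+01, -1.78024864e+01, -2.76264664e-04,
        8.47419753e-03, -3.57602225e-06]), 'tcp_pos': array([ 0.22053934, -0.58397406,  0.19925277]), 'tool_rot': array([ 9.83769506e-01,  1.79433616e-01,  4.06735092e-06, -1.06643476e-03]), 'force': array([ 0.54674883, -0.06850097,  0.44506849]), 'ft_torque': array([ 0.00899621, -0.04103801, -0.04663028]), 'finger_gap': 0.9995302818491679}
0.0187
scene {'K': array([[381.3389699 ,   0.        , 314.73634558],
       [  0.        , 381.3389699 , 195.58124479],
       [  0.        ,   0.        ,   1.        ]]), 'dist': array([-0.07427252,  0.        ,  0.        ,  0.        ,  0.        ]), 'origin': array([1.26026183, 0.62645007, 0.85498489]), 'orientation': array([ 0.37868767,  0.83002059, -0.37468786, -0.16513775])}
top {'K': array([[464.60268085,   0.        , 313.85835589],
       [  0.        , 464.60268085, 210.27540639],
       [  0.        ,   0.        ,   1.        ]]), 'dist': array([-0.09481521,  0.        ,  0.        ,  0.        ,  0.        ]), 'origin': array([0.45387283, 0.10262646, 1.6720756 ]), 'orientation': array([ 0.71482852, -0.6963951 ,  0.04787106, -0.041981  ])}
wrist {'K': array([[322.72160916,   0.        , 318.76891671],
       [  0.        , 322.72160916, 199.15069663],
       [  0.        ,   0.        ,   1.        ]]), 'dist': array([-0.04189595,  0.        ,  0.        ,  0.        ,  0.        ]), 'origin': array([ 0.28113304, -0.56167372,  0.37314536]), 'orientation': array([ 0.81557063, -0.56362306, -0.07590336,  0.10682828])}
```

View pics/scene0.png

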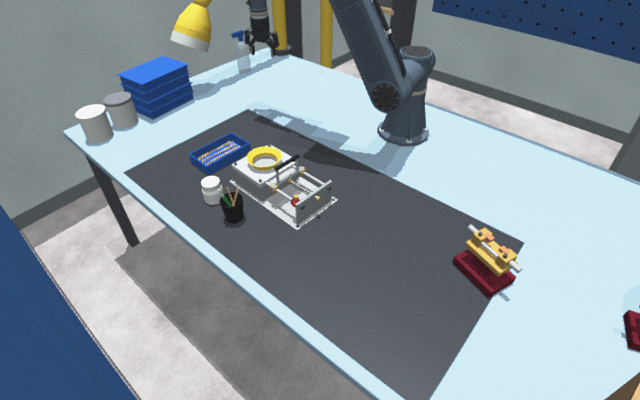

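View pics/top0.png

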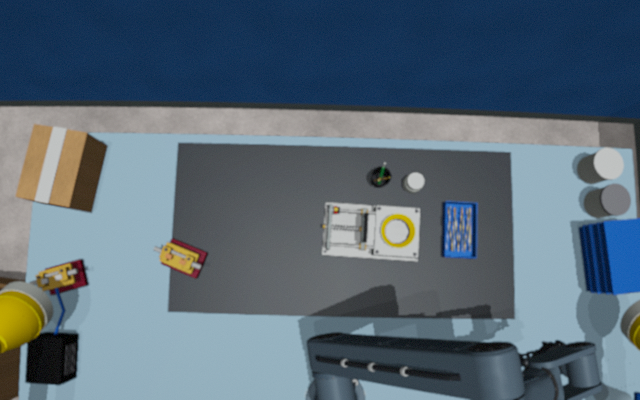

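```bash
cat > h.py <<'E'
import numpy as np,cv2
from scipy.spatial.transform import Rotation as R
def load(f):
    return dict(np.load(f))
def ray(c,px):
    u=cv2.undistortPoints(np.array(px,float).reshape(-1,1,2),c["K"],c["dist"]).reshape(-1,2)
    return np.c_[u,np.ones(len(u))]@R.from_quat(c["q"]).as_matrix().T
def onz(c,px,z):
    r=ray(c,px);z=np.broadcast_to(z,len(r));return c["o"]+r*((z-c["o"][2])/r[:,2])[:,None]
def proj(c,P):
    Rm=R.from_quat(c["q"]).as_matrix();P=np.asarray(P,float).reshape(-1,3)
    rv,_=cv2.Rodrigues(Rm.T);return cv2.projectPoints(P,rv,-Rm.T@c["o"],c["K"],c["dist"])[0].reshape(-1,2)
def deproj(c,px):
    px=np.array(px).reshape(-1,2);r=ray(c,px);d=np.array([c["d"][int(v),int(u)] for u,v in px]);return c["o"]+r*d[:,None]
E
python3 - <<'E'
from h import *
c=load("pics/top0.npz")
a=c["p"][190:275,310:435];cv2.imwrite("pics/topz.png",cv2.resize(a,None,fx=6,fy=6,interpolation=cv2.INTER_CUBIC))
s=load("pics/scene0.npz")
a=s["p"][135:235,215:350];cv2.imwrite("pics/scz.png",cv2.resize(a,None,fx=5.5,fy=5.5,interpolation=cv2.INTER_CUBIC))
hsv=cv2.cvtColor(c["p"],cv2.COLOR_BGR2HSV)
m=cv2.inRange(hsv,(20,120,120),(35,255,255));m[:, :300]=0;m[:,450:]=0
n,l,st,ce=cv2.connectedComponentsWithStats(m);print(st,ce)
print(onz(c,ce[1:],0.107))
print(onz(c,[(381,176),(414,182),(459,230),(182,257)],[.08,.075,.04,.06]))
E
```

```text
[[     0      0    640    400 255602]
 [   334    208      4      3     10]
 [   381    214     34     33    384]
 [   323    225      1      3      3]
 [   360    229      1      1      1]] [[319.37941409 199.45419832]
 [335.8        208.9       ]
 [399.20833333 229.45833333]
 [323.         226.        ]
 [360.         229.        ]]
[[ 0.66082884  0.01767042  0.107     ]
 [ 0.59622288 -0.1993107   0.107     ]
 [ 0.60134119  0.05984369  0.107     ]
 [ 0.5944084  -0.06568356  0.107     ]]
[[ 0.7848214  -0.14000571  0.08      ]
 [ 0.76787353 -0.25767112  0.075     ]
 [ 0.60562947 -0.42779439  0.04      ]
 [ 0.48428794  0.54557549  0.06      ]]
```

View pics/topz.png

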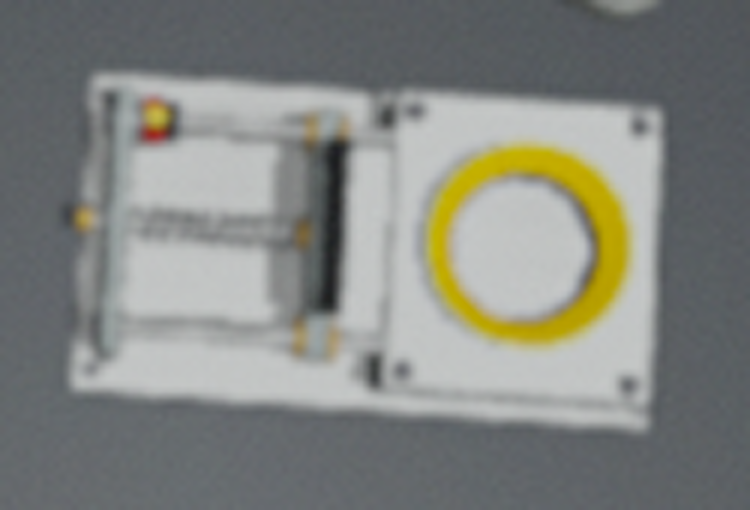

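View pics/scz.png

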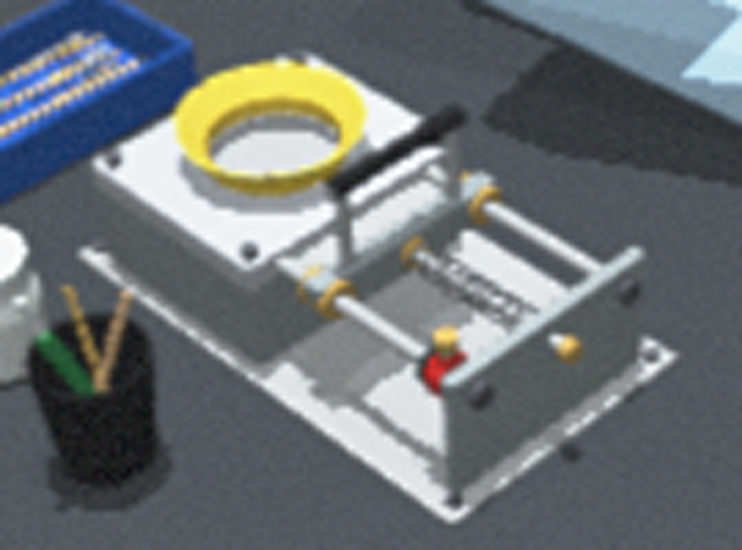

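```bash
python3 - <<'E'
from h import *
c=load("pics/top0.npz")
g=c["p"].max(2)
m=((g<60)).astype(np.uint8);m[:, :355]=0;m[:,371:]=0;m[:208]=0;m[246:]=0
n,l,st,ce=cv2.connectedComponentsWithStats(m);print(st,ce)
i=1+st[1:,4].argmax();v,u=np.where(l==i);r=cv2.minAreaRect(np.c_[u,v].astype(np.float32));print(r)
b=cv2.boxPoints(r);print(onz(c,b,.14))
ctr=onz(c,[ce[i]],.147)[0];P=onz(c,np.c_[u,v],.147)[:,:2]
w,V=np.linalg.eigh(np.cov(P.T));print("ctr",ctr,V[:,1],np.sqrt(w*12))
# base plate corners zoomed
pl=np.array([(95,75),(73,390),(645,428),(660,108)])/6+[310,190]
print(onz(c,pl,[.01,.01,.01,.06]))
s=load("pics/scene0.npz")
br=np.array([(330,188),(463,112)])/5.5+[215,135]
P=onz(s,br,.14);print(P,P.mean(0))
# bell in scene
hsv=cv2.cvtColor(s["p"],cv2.COLOR_BGR2HSV);m=cv2.inRange(hsv,(20,120,100),(35,255,255));m[:,:240]=0;m[:,290:]=0;m[:140]=0;m[180:]=0
n,l,st,ce=cv2.connectedComponentsWithStats(m);i=1+st[1:,4].argmax();v,u=np.where(l==i)
e=cv2.fitEllipse(cv2.convexHull(np.c_[u,v].astype(np.int32)));print(e,onz(s,[e[0]],.107))
# collar
red=np.array([(155,118)])/6+[310,190];print("collar top",onz(c,red,.1))
E
```

```text
[[     0      0    640    400 255939]
 [   363    214      4     27     61]] [[319.48917906 199.49342617]
 [364.90163934 227.08196721]]
((364.7911071777344, 227.01211547851562), (2.5810935497283936, 26.10235023498535), 2.385944128036499)
[[ 0.55521592 -0.07244631  0.14      ]
 [ 0.64214715 -0.0749632   0.14      ]
 [ 0.64201527 -0.08357893  0.14      ]
 [ 0.55507249 -0.08100295  0.14      ]]
ctr [ 0.59758513 -0.07752404  0.147     ] [-0.99916923  0.04075357] [0.00791575 0.09227818]
[[ 0.69602191  0.04891176  0.01      ]
 [ 0.50656146  0.05775088  0.01      ]
 [ 0.49197282 -0.28473754  0.01      ]
 [ 0.67823475 -0.28213505  0.06      ]]
[[ 0.64774953 -0.08093423  0.14      ]
 [ 0.5466176  -0.07372313  0.14      ]] [ 0.59718356 -0.07732868  0.14      ]
((263.9481201171875, 157.48789978027344), (23.363637924194336, 33.711971282958984), 88.1729965209961) [[ 0.59876176 -0.18763506  0.107     ]]
collar top [[0.65911809 0.01712513 0.1       ]]
```

```bash
python3 -m inch '[[-1,[0,0,-0.3],[0,0,0.02]],[-1,[0.1,-0.1,-0.6],[0,0,0.04]],[-1,[0.4,-0.4,-0.6],[0,0,0.0636]],[-1,[0.7,-0.7,-0.6],[0,0,0.0636]],[-1,[1,-1,-0.6],[0,0,0.0636]],[-1,[1,-1,-0.6],[0,0,0.0636]]]' && python3 -m inch '[[-1,[0.3,-0.3,0],[0,0,0]],[-1,[0.6,-0.6,0],[0,0,0]],[-1,[1,-1,0],[0,0,0]],[-1,[1,-1,0],[0,0,0]]]' && python3 -m inch '[[-1,[0.3,-0.3,0],[0,0,0]],[-1,[0.6,-0.6,0],[0,0,0]],[-1,[1,-1,0],[0,0,0]],[-1,[1,-1,0],[0,0,0]]]'
```

```text
t: 0.75
tcp_pos: [0.2802, -0.4498, 0.2599]
tool_rot: [1.0, -0.017, -0.0, -0.003]
force: [-0.1, -0.5, -0.5]
finger_gap: 1.0
t: 1.15
tcp_pos: [0.3854, -0.3565, 0.2601]
tool_rot: [1.0, -0.017, 0.0, -0.001]
force: [0.1, -0.5, -0.4]
finger_gap: 0.997
t: 1.55
tcp_pos: [0.4894, -0.2612, 0.26]
tool_rot: [1.0, -0.017, 0.001, -0.0]
force: [0.1, -0.2, -0.1]
finger_gap: 1.001
```

```bash
python3 -m inch '[[-1,[0.3,-0.3,0],[0,0,0]],[-1,[0.6,-0.6,0],[0,0,0]],[-1,[0.9,-1,0],[0,0,0]],[-1,[0.9,-1,0],[0,0,0]]]' && python3 -m inch '[[-1,[0.1,-0.3,0],[0,0,0]],[-1,[0.1,-0.6,0],[0,0,0]],[-1,[0.14,-0.84,0],[0,0,0]],[-1,[0.14,-0.84,0],[0,0,0]],[-1,[0.14,-0.84,0],[0,0,0]]]'; python3 - <<'E'
from station import *
import cv2,numpy as np
for n in("wrist",):
    c=camera_info(n);p,d=snapshot(n);cv2.imwrite(f"pics/{n}1.png",p);np.savez(f"pics/{n}1.npz",p=p,d=d,K=c["K"],dist=c["dist"],o=c["origin"],q=c["orientation"])
E
```

```text
t: 1.95
tcp_pos: [0.5832, -0.1642, 0.2598]
tool_rot: [1.0, -0.017, 0.001, -0.001]
force: [-0.2, -0.4, 0.3]
finger_gap: 1.0
t: 2.45
tcp_pos: [0.5973, -0.0854, 0.2601]
tool_rot: [1.0, -0.019, -0.0, 0.001]
force: [0.6, 0.0, -0.0]
finger_gap: 0.996
```

View pics/wrist1.png

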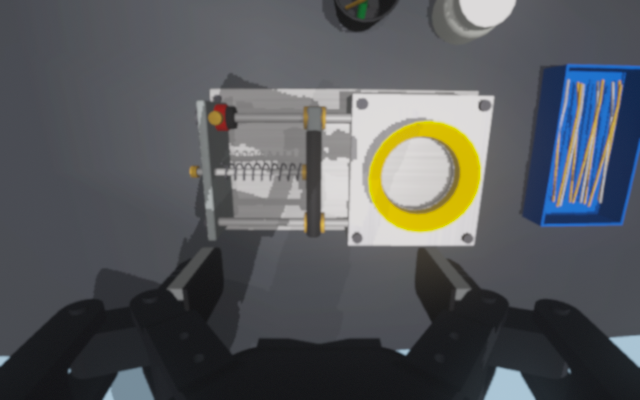

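```bash
python3 - <<'E'
from h import *
c=load("pics/wrist1.npz");p=c["p"]
cv2.imwrite("pics/w1z.png",cv2.resize(p[85:250,185:360],None,fx=3.6,fy=3.6,interpolation=cv2.INTER_CUBIC))
g=p.max(2);m=(g<75).astype(np.uint8);m[:,:304]=0;m[:,324:]=0;m[:100]=0;m[240:]=0
n,l,st,ce=cv2.connectedComponentsWithStats(m);i=1+st[1:,4].argmax();print(st[i],ce[i])
v,u=np.where(l==i);b=cv2.boxPoints(cv2.minAreaRect(np.c_[u,v].astype(np.float32)));P=onz(c,b,.147);print(b,P,P.mean(0))
P=deproj(c,[(314,u) for u in range(115,235,20)]);print(P)
hsv=cv2.cvtColor(p,cv2.COLOR_BGR2HSV);m=cv2.inRange(hsv,(20,120,100),(35,255,255));m[:,:360]=0
v,u=np.where(m>0);e=cv2.fitEllipse(cv2.convexHull(np.c_[u,v].astype(np.int32)));print(e,onz(c,[e[0]],.107))
E
```

```text
[ 307  131   14  106 1312] [312.99542683 181.34756098]
[[307. 131.]
 [320. 131.]
 [320. 236.]
 [307. 236.]] [[ 0.64648071 -0.07728462  0.147     ]
 [ 0.64603896 -0.08861815  0.147     ]
 [ 0.54822837 -0.08493037  0.147     ]
 [ 0.54870441 -0.07258211  0.147     ]] [ 0.59736311 -0.08085381  0.147     ]
[[ 0.65931085 -0.0830465   0.08428174]
 [ 0.64283511 -0.08325024  0.14748306]
 [ 0.62533352 -0.08250574  0.14724618]
 [ 0.60723903 -0.08173278  0.14687255]
 [ 0.58862189 -0.08094218  0.14691635]
 [ 0.56935726 -0.08012156  0.14688567]]
((476.091064453125, 88.96986389160156), (286.6307373046875, 310.9048767089844), 13.991582870483398) [[ 0.6788845  -0.24216665  0.107     ]]
```

View pics/w1z.png

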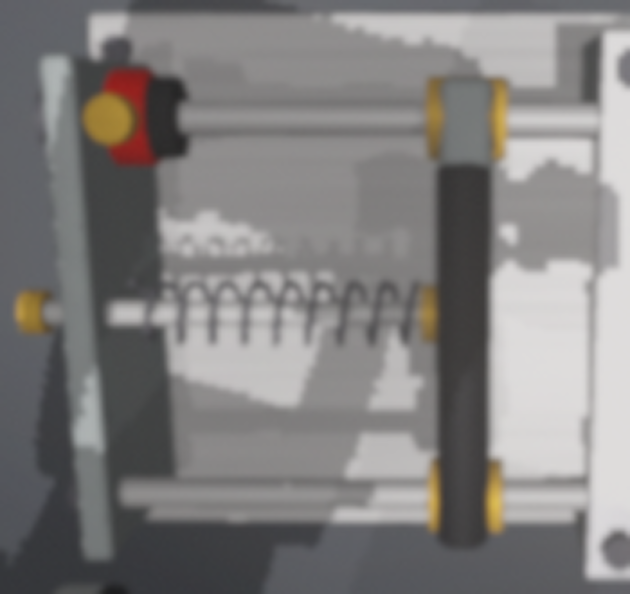

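```bash
python3 - <<'E'
from h import *
c=load("pics/wrist1.npz")
print(deproj(c,[(260,118),(280,118),(314,116),(226,117),(233,118)]))
P=onz(c,[(236.9,117.8),(303.6,117.8)],.07);print(P,P[0]-P[1])
P=onz(c,[(236.9,117.8),(303.6,117.8)],.074);print(P[0]-P[1])
E
python3 -m inch '[[-0.5,[0,-0.045,0.3],[0,0,0]],[-0.5,[0,-0.045,0.6],[0,0,0]],[-0.5,[0,-0.045,0.9],[0,0,0]],[-0.5,[0,-0.045,0.9],[0,0,0]],[-0.5,[0,-0.045,0.9],[0,0,0]]]'
```

```text
[[ 0.65847871 -0.02462034  0.07644174]
 [ 0.65757007 -0.04613914  0.07595846]
 [ 0.65827061 -0.08297906  0.08263035]
 [ 0.66115224  0.01000963  0.08385114]
 [ 0.65977733  0.0033485   0.08127031]]
[[ 0.65972768  0.00194646  0.07      ]
 [ 0.65666285 -0.07132137  0.07      ]] [0.00306483 0.07326783 0.        ]
[0.00303113 0.07246224 0.        ]
t: 3.0
tcp_pos: [0.5977, -0.081, 0.1702]
tool_rot: [1.0, -0.02, -0.0, 0.0]
force: [0.3, 0.5, 0.2]
finger_gap: 0.749
```

```bash
python3 -m inch '[[-0.5,[0,0,0.2],[0,0,0]],[-0.5,[0,0,0.4],[0,0,0]],[-0.5,[0,0,0.5],[0,0,0]],[-0.5,[0,0,0.5],[0,0,0]]]' && python3 - <<'E'
from station import *
import cv2,numpy as np
print(sense()["tcp_pos"])
for n in("wrist",):
    c=camera_info(n);p,d=snapshot(n);cv2.imwrite(f"pics/{n}2.png",p)
E
```

```text
t: 3.4
tcp_pos: [0.5978, -0.0799, 0.1203]
tool_rot: [1.0, -0.02, -0.0, 0.0]
force: [0.8, -0.4, -0.3]
finger_gap: 0.751
[ 0.59779412 -0.07993806  0.12033614]
```

View pics/wrist2.png

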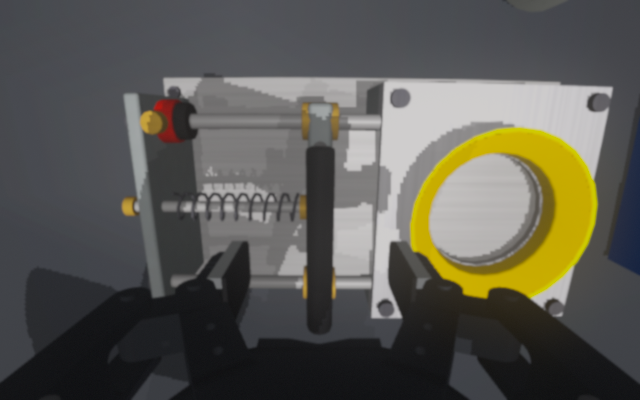

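The bar runs at u≈320, centred between the pads (tips at u≈235 and 405). Closing now.

```bash
python3 -m inch '[[0,[0,0,0],[0,0,0]],[0.3,[0,0,0],[0,0,0]],[0.6,[0,0,0],[0,0,0]],[1,[0,0,0],[0,0,0]],[1,[0,0,0],[0,0,0]],[1,[0,0,0],[0,0,0]],[1,[0,0,0],[0,0,0]],[1,[0,0,0],[0,0,0]],[1,[0,0,0],[0,0,0]],[1,[0,0,0],[0,0,0]]]' 60; python3 -c "
from station import *
s=sense();print(s['tcp_pos'],s['force'],s['ft_torque'])
p,d=snapshot('wrist')
import cv2;cv2.imwrite('pics/wrist3.png',p)"
```

```text
t: 4.45
tcp_pos: [0.5978, -0.0795, 0.1202]
tool_rot: [1.0, -0.019, -0.0, -0.0]
force: [0.2, 0.3, -0.1]
finger_gap: 0.004
[ 0.5977651  -0.07947163  0.12017398] [ 0.15936207  0.26398091 -0.06360383] [ 0.02849804 -0.00891553 -0.00288667]
```

View pics/wrist3.png

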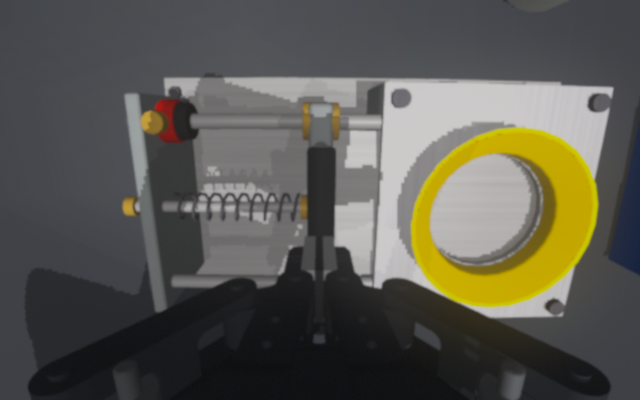

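```bash
python3 - <<'E'
from station import *
import cv2,numpy as np
c=camera_info("scene");p,d=snapshot("scene");cv2.imwrite("pics/s3.png",cv2.resize(p[100:220,200:360],None,fx=5,fy=5,interpolation=cv2.INTER_CUBIC))
w,dw=snapshot("wrist");cv2.imwrite("pics/w4.png",cv2.resize(w[180:360,240:400],None,fx=3.3,fy=3.3,interpolation=cv2.INTER_CUBIC))
print(dw[160:360:10,320])
E
```

```text
[0.14738855 0.14867908 0.15044987 0.15047753 0.15181816 0.15371321
 0.152921   0.15530656 0.14235029 0.13177365 0.12458731 0.1156754
 0.11681534 0.11842711 0.11876268 0.12016228 0.12131294 0.17073064
 0.34450078 0.07730906]
```

View pics/s3.png

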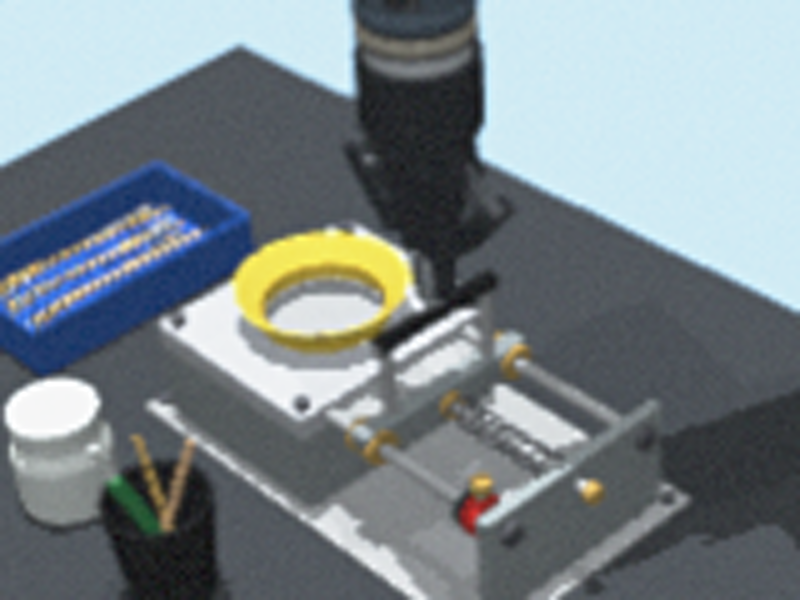

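View pics/w4.png

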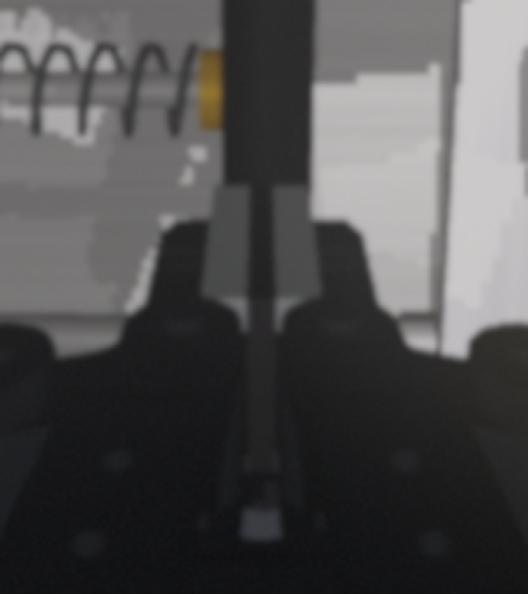

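```bash
python3 - <<'E'
from station import *
from h import *
i=camera_info("wrist");c=dict(K=i["K"],dist=i["dist"],o=i["origin"],q=i["orientation"])
c["p"],c["d"]=snapshot("wrist")
print(sense()["tcp_pos"],sense()["finger_gap"],sense()["force"])
for u in (310,319,329):print(u);print(np.c_[np.arange(200,345,8),deproj(c,[(u,v) for v in range(200,345,8)]).round(4)])
print(proj(c,[sense()["tcp_pos"],sense()["tcp_pos"]+[0,0,.019]]))
E
```

```text
[ 0.59776217 -0.07947599  0.12021832] 0.004975008990885419 [-0.38366056 -0.14970987 -0.25034717]
310
[[ 2.000e+02  6.220e-01 -7.650e-02  1.447e-01]
 [ 2.080e+02  6.180e-01 -7.630e-02  1.449e-01]
 [ 2.160e+02  6.141e-01 -7.620e-02  1.453e-01]
 [ 2.240e+02  6.097e-01 -7.590e-02  1.446e-01]
 [ 2.320e+02  6.056e-01 -7.570e-02  1.446e-01]
 [ 2.400e+02  6.073e-01 -7.620e-02  1.593e-01]
 [ 2.480e+02  6.078e-01 -7.650e-02  1.692e-01]
 [ 2.560e+02  6.074e-01 -7.670e-02  1.762e-01]
 [ 2.640e+02  6.081e-01 -7.690e-02  1.845e-01]
 [ 2.720e+02  6.068e-01 -7.700e-02  1.884e-01]
 [ 2.800e+02  6.093e-01 -7.740e-02  1.986e-01]
 [ 2.880e+02  6.093e-01 -7.750e-02  2.036e-01]
 [ 2.960e+02  6.069e-01 -7.740e-02  2.044e-01]
 [ 3.040e+02  6.010e-01 -7.700e-02  1.997e-01]
 [ 3.120e+02  5.976e-01 -7.690e-02  1.993e-01]
 [ 3.200e+02  5.949e-01 -7.680e-02  1.999e-01]
 [ 3.280e+02  5.922e-01 -7.660e-02  2.005e-01]
 [ 3.360e+02  5.892e-01 -7.650e-02  2.009e-01]
 [ 3.440e+02  6.069e-01 -7.800e-02  2.263e-01]]
319
[[ 2.000e+02  6.221e-01 -8.080e-02  1.459e-01]
 [ 2.080e+02  6.187e-01 -8.070e-02  1.477e-01]
 [ 2.16
[... 1049 characters left out ...]
81e-01 -8.470e-02  1.618e-01]
 [ 2.480e+02  6.075e-01 -8.450e-02  1.693e-01]
 [ 2.560e+02  6.077e-01 -8.420e-02  1.773e-01]
 [ 2.640e+02  6.075e-01 -8.400e-02  1.839e-01]
 [ 2.720e+02  6.090e-01 -8.380e-02  1.929e-01]
 [ 2.800e+02  6.088e-01 -8.360e-02  1.982e-01]
 [ 2.880e+02  6.096e-01 -8.350e-02  2.046e-01]
 [ 2.960e+02  6.089e-01 -8.340e-02  2.079e-01]
 [ 3.040e+02  6.065e-01 -8.330e-02  2.085e-01]
 [ 3.120e+02  6.035e-01 -8.320e-02  2.082e-01]
 [ 3.200e+02  5.948e-01 -8.320e-02  2.001e-01]
 [ 3.280e+02  5.920e-01 -8.310e-02  2.006e-01]
 [ 3.360e+02  5.894e-01 -8.300e-02  2.014e-01]
 [ 3.440e+02  6.074e-01 -8.280e-02  2.272e-01]]
[[318.30527417 229.27148891]
 [318.21223269 242.18526384]]
```

```bash
python3 - <<'E'
from station import *
from h import *
i=camera_info("wrist");c=dict(K=i["K"],dist=i["dist"],o=i["origin"],q=i["orientation"])
c["p"],c["d"]=snapshot("wrist")
for u in (308,313,319,326,331):print(u,[(v,*deproj(c,[(u,v)])[0].round(4)[[0,2]]) for v in range(229,244,1)])
c=load("pics/wrist1.npz")
for u,v in [(215,252),(212,260),(205,265),(200,270),(190,270),(425,252),(430,260)]:print(u,v,deproj(c,[(u,v)]).round(4))
print(sense()["tau"])
E
```

```text
308 [(229, np.float64(0.607), np.float64(0.1441)), (230, np.float64(0.6063), np.float64(0.1435)), (231, np.float64(0.6058), np.float64(0.1438)), (232, np.float64(0.6051), np.float64(0.1433)), (233, np.float64(0.6049), np.float64(0.1441)), (234, np.float64(0.6045), np.float64(0.1445)), (235, np.float64(0.6031), np.float64(0.1423)), (236, np.float64(0.6073), np.float64(0.1543)), (237, np.float64(0.6075), np.float64(0.156)), (238, np.float64(0.6079), np.float64(0.1583)), (239, np.float64(0.6077), np.float64(0.1589)), (240, np.float64(0.6079), np.float64(0.1605)), (241, np.float64(0.6073), np.float64(0.1603)), (242, np.float64(0.6076), np.float64(0.1621)), (243, np.float64(0.6076), np.float64(0.1633))]
313 [(229, np.float64(0.6077), np.float64(0.1462)), (230, np.float64(0.6074), np.float64(0.1468)), (231, np.float64(0.607), np.float64(0.1473)), (232, np.float64(0.6061), np.float64(0.1461)), (233, np.float64(0.6057), np.float64(0.1465)), (234, np.float64(0.605), np.float64(0.1459)), (235, np.float64(0.6044), np.float64(0.1459)), (236, np.float64(0.6074), np.float64(0.1547)), (237, np.floa
[... 2085 characters left out ...]
np.float64(0.1556)), (237, np.float64(0.6076), np.float64(0.1573)), (238, np.float64(0.6079), np.float64(0.1592)), (239, np.float64(0.6074), np.float64(0.1592)), (240, np.float64(0.6072), np.float64(0.1599)), (241, np.float64(0.6079), np.float64(0.1628)), (242, np.float64(0.6082), np.float64(0.1644)), (243, np.float64(0.6077), np.float64(0.1644))]
215 252 [[ 0.6085 -0.0435  0.3126]]
212 260 [[ 0.607  -0.0435  0.3169]]
205 265 [[ 0.6089 -0.0436  0.3249]]
200 270 [[ 0.6088 -0.0431  0.3288]]
190 270 [[ 0.609  -0.0395  0.3289]]
425 252 [[ 0.6063 -0.1287  0.3149]]
430 260 [[ 0.6055 -0.1289  0.3205]]
[-8.78113769e-04 -4.41234326e+01 -1.46625504e+01 -1.14521350e-05
  7.93135514e-04 -1.39612806e-05]
```

The closed pads' lower edge is at z≈0.154 by the wrist depth (v=236). That is above the bar top (0.147) and about 34 mm short of the reported TCP, so they closed above the bar. I'll go by what I can see: open, descend about 33 mm while watching the force, then check.

```bash
python3 -m inch '[[0,[0,0,0],[0,0,0]],[-0.5,[0,0,0],[0,0,0]],[-0.5,[0,0,0],[0,0,0]],[-0.5,[0,0,0],[0,0,0]],[-0.5,[0,0,0],[0,0,0]],[-0.5,[0,0,0],[0,0,0]],[-0.5,[0,0,0],[0,0,0]]]' 60 && python3 -m inch '[[-0.5,[0,0.01,0.05],[0,0,0]],[-0.5,[0,0.01,0.1],[0,0,0]],[-0.5,[0,0.01,0.15],[0,0,0]],[-0.5,[0,0.01,0.2],[0,0,0]],[-0.5,[0,0.01,0.2],[0,0,0]]]' && python3 -m inch '[[-0.5,[0,0,0.05],[0,0,0]],[-0.5,[0,0,0.1],[0,0,0]],[-0.5,[0,0,0.13],[0,0,0]],[-0.5,[0,0,0.13],[0,0,0]]]'
python3 - <<'E'
from station import *
from h import *
i=camera_info("wrist");c=dict(K=i["K"],dist=i["dist"],o=i["origin"],q=i["orientation"])
c["p"],c["d"]=snapshot("wrist");cv2.imwrite("pics/w5.png",c["p"])
print(sense()["tcp_pos"],sense()["finger_gap"],sense()["force"])
np.savez("pics/w5.npz",**c)
E
```

```text
t: 5.4
tcp_pos: [0.5978, -0.0794, 0.1202]
tool_rot: [1.0, -0.019, 0.0, -0.0]
force: [-1.0, 0.9, 0.6]
finger_gap: 0.748
t: 5.9
tcp_pos: [0.597, -0.0802, 0.0991]
tool_rot: [1.0, -0.019, -0.001, -0.0]
force: [-0.0, 0.5, -0.1]
finger_gap: 0.747
t: 6.3
tcp_pos: [0.5973, -0.0803, 0.0866]
tool_rot: [1.0, -0.019, -0.001, -0.0]
force: [-0.1, -0.2, 0.7]
finger_gap: 0.75
[ 0.59754896 -0.08036686  0.08693237] 0.7531927203090757 [ 0.16135603 -0.77599697 -0.59797461]
```

View pics/w5.png

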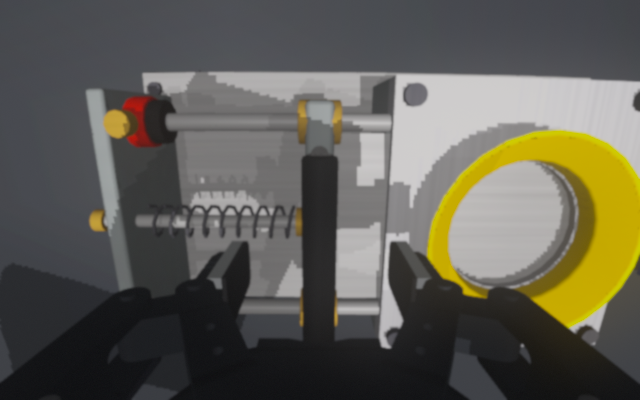

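```bash
python3 -m inch '[[0,[0,0,0],[0,0,0]],[0.3,[0,0,0],[0,0,0]],[0.6,[0,0,0],[0,0,0]],[1,[0,0,0],[0,0,0]],[1,[0,0,0],[0,0,0]],[1,[0,0,0],[0,0,0]],[1,[0,0,0],[0,0,0]],[1,[0,0,0],[0,0,0]]]' 60
python3 - <<'E'
from station import *
from h import *
c={};c["p"],c["d"]=snapshot("wrist");cv2.imwrite("pics/w6.png",c["p"])
print(sense())
E
```

```text
t: 7.15
tcp_pos: [0.5979, -0.0803, 0.0875]
tool_rot: [1.0, -0.019, 0.0, -0.0]
force: [-0.5, 1.8, 5.1]
finger_gap: 0.143
{'t': 7.2, 'q': array([-3.18739163e-01,  6.42564515e-01,  1.58528945e+00,  3.54688664e-04,
        9.13401661e-01,  1.29076940e+00]), 'qd': array([-0.00135886, -0.00106551, -0.00109273, -0.00083706,  0.00125181,
        0.00067295]), 'tau': array([ -0.82259528, -42.43706703, -13.06847423,  -0.34840194,
        -0.30454983,  -0.08853871]), 'tcp_pos': array([ 0.59787193, -0.08030778,  0.08754035]), 'tool_rot': array([ 9.99810549e-01, -1.94632330e-02,  2.02426125e-04, -8.44567772e-05]), 'force': array([-0.73329631,  1.43119747,  3.89918829]), 'ft_torque': array([ 0.21711519,  0.07010494, -0.08591784]), 'finger_gap': 0.13909438698092014}
```

View pics/w6.png

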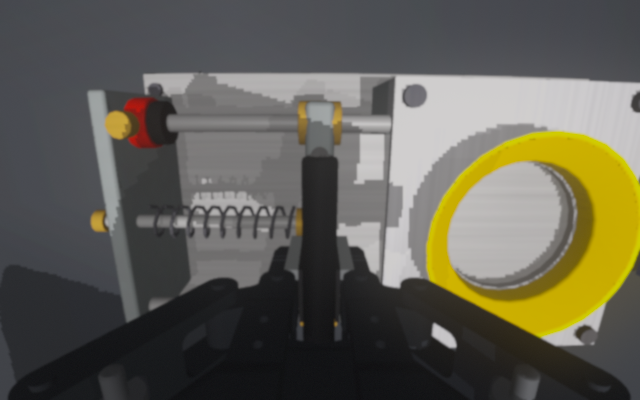

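Gripped: the gap is 0.14 and the pads sit on both sides of the bar. Pulling in steps.

```bash
python3 -m inch '[[1,[0,-0.02,0],[0,0,0]],[1,[0,-0.05,0],[0,0,0]],[1,[0,-0.08,0],[0,0,0]],[1,[0,-0.12,0],[0,0,0]],[1,[0,-0.16,0],[0,0,0]],[1,[0,-0.2,0],[0,0,0]],[1,[0,-0.2,0],[0,0,0]]]' && python3 -m inch '[[1,[0,-0.04,0],[0,0,0]],[1,[0,-0.08,0],[0,0,0]],[1,[0,-0.12,0],[0,0,0]],[1,[0,-0.16,0],[0,0,0]],[1,[0,-0.2,0],[0,0,0]],[1,[0,-0.24,0],[0,0,0]],[1,[0,-0.28,0],[0,0,0]],[1,[0,-0.32,0],[0,0,0]],[1,[0,-0.36,0],[0,0,0]],[1,[0,-0.4,0],[0,0,0]],[1,[0,-0.4,0],[0,0,0]],[1,[0,-0.4,0],[0,0,0]]]'
python3 - <<'E'
from station import *
from h import *
c={};c["p"],c["d"]=snapshot("wrist");cv2.imwrite("pics/w7.png",c["p"])
s=sense();print(s["tcp_pos"],s["force"],s["finger_gap"])
E
```

```text
t: 7.9
tcp_pos: [0.5987, -0.0625, 0.0875]
tool_rot: [1.0, -0.019, 0.0, 0.002]
force: [-3.0, -5.8, 4.1]
finger_gap: 0.143
t: 9.1
tcp_pos: [0.6004, -0.0246, 0.0875]
tool_rot: [1.0, -0.019, 0.0, 0.003]
force: [-2.7, -11.0, 4.1]
finger_gap: 0.139
[ 0.60040568 -0.02469315  0.08754254] [ -1.70663205 -10.32737012   3.76129446] 0.14533930562057218
```

View pics/w7.png

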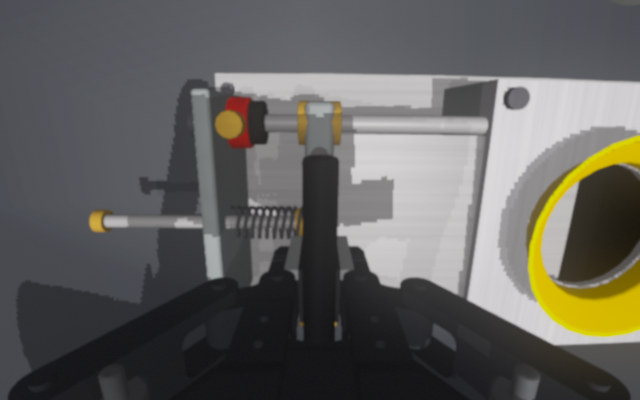

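```bash
python3 -m inch '[[1,[0,-0.03,0],[0,0,0]],[1,[0,-0.06,0],[0,0,0]],[1,[0,-0.09,0],[0,0,0]],[1,[0,-0.12,0],[0,0,0]],[1,[0,-0.12,0],[0,0,0]]]' && python3 -m inch '[[1,[0,-0.01,0],[0,0,0]],[1,[0,-0.02,0],[0,0,0]],[1,[0,-0.02,0],[0,0,0]]]'&& python3 -m inch '[[1,[0,-0.01,0],[0,0,0]],[1,[0,-0.02,0],[0,0,0]],[1,[0,-0.02,0],[0,0,0]]]'&& python3 -m inch '[[1,[0,-0.01,0],[0,0,0]],[1,[0,-0.02,0],[0,0,0]],[1,[0,-0.02,0],[0,0,0]]]'
```

```text
t: 9.65
tcp_pos: [0.6009, -0.0133, 0.0875]
tool_rot: [1.0, -0.019, 0.0, 0.004]
force: [-3.1, -13.2, 3.6]
finger_gap: 0.139
t: 9.95
tcp_pos: [0.601, -0.0117, 0.0875]
tool_rot: [1.0, -0.019, 0.0, 0.004]
force: [-2.0, -13.4, 3.9]
finger_gap: 0.144
t: 10.25
tcp_pos: [0.6011, -0.0098, 0.0876]
tool_rot: [1.0, -0.019, 0.0, 0.004]
force: [-2.6, -13.8, 2.7]
finger_gap: 0.142
t: 10.55
tcp_pos: [0.6012, -0.008, 0.0875]
tool_rot: [1.0, -0.019, 0.0, 0.004]
force: [-2.3, -14.3, 3.1]
finger_gap: 0.14
```

```bash
python3 -m inch '[[1,[0,-0.01,0],[0,0,0]],[1,[0,-0.02,0],[0,0,0]],[1,[0,-0.02,0],[0,0,0]]]'&& python3 -m inch '[[1,[0,-0.01,0],[0,0,0]],[1,[0,-0.02,0],[0,0,0]],[1,[0,-0.02,0],[0,0,0]]]'
python3 - <<'E'
from station import *
from h import *
c={};c["p"],c["d"]=snapshot("wrist");cv2.imwrite("pics/w8.png",cv2.resize(c["p"][60:260,180:380],None,fx=3,fy=3))
s=sense();print(s["tcp_pos"],s["force"],s["finger_gap"])
E
```

```text
t: 10.85
tcp_pos: [0.6013, -0.0061, 0.0876]
tool_rot: [1.0, -0.019, 0.0, 0.004]
force: [-2.1, -13.9, 3.4]
finger_gap: 0.14
t: 11.15
tcp_pos: [0.6013, -0.0049, 0.0875]
tool_rot: [1.0, -0.018, 0.0, 0.005]
force: [-3.1, -16.7, 3.4]
finger_gap: 0.142
[ 0.60132003 -0.00495128  0.08756892] [ -3.16599767 -17.74081615   4.12636404] 0.14599205329760387
```

View pics/w8.png

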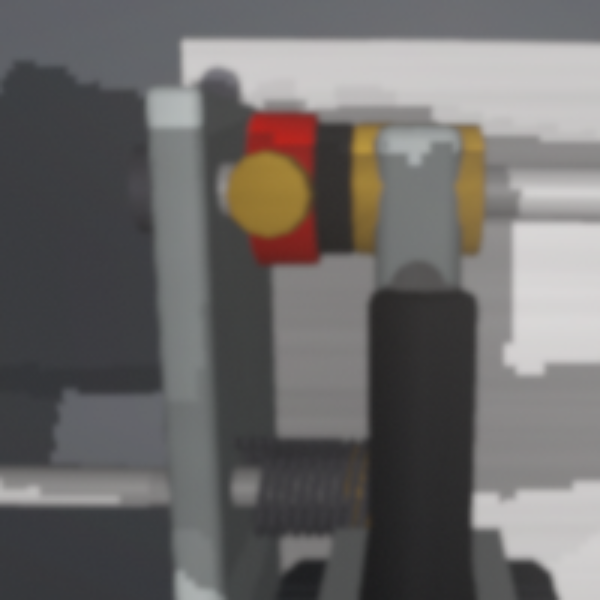

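Contact felt and seen: the force is rising and the bush is on the buffer. Pressing a bit more and holding.

```bash
python3 -m inch '[[1,[0,-0.01,0],[0,0,0]],[1,[0,-0.02,0],[0,0,0]],[1,[0,-0.03,0],[0,0,0]],[1,[0,-0.03,0],[0,0,0]],[1,[0,-0.03,0],[0,0,0]],[1,[0,-0.03,0],[0,0,0]],[1,[0,-0.03,0],[0,0,0]],[1,[0,-0.03,0],[0,0,0]],[1,[0,-0.03,0],[0,0,0]],[1,[0,-0.03,0],[0,0,0]]]'&& python3 -m inch '[[1,[0,-0.01,0],[0,0,0]],[1,[0,-0.01,0],[0,0,0]],[1,[0,-0.01,0],[0,0,0]],[1,[0,-0.01,0],[0,0,0]],[1,[0,-0.01,0],[0,0,0]],[1,[0,-0.01,0],[0,0,0]],[1,[0,-0.01,0],[0,0,0]],[1,[0,-0.01,0],[0,0,0]],[1,[0,-0.01,0],[0,0,0]],[1,[0,-0.01,0],[0,0,0]],[1,[0,-0.01,0],[0,0,0]],[1,[0,-0.01,0],[0,0,0]]]'
```

```text
t: 12.2
tcp_pos: [0.6013, -0.0036, 0.0875]
tool_rot: [1.0, -0.018, 0.0, 0.006]
force: [-3.6, -20.5, 3.3]
finger_gap: 0.142
t: 13.4
tcp_pos: [0.6014, -0.0032, 0.0875]
tool_rot: [1.0, -0.018, 0.0, 0.007]
force: [-4.7, -22.4, 3.6]
finger_gap: 0.143
```

```bash
python3 -m inch '[[1,[0,0.01,0],[0,0,0]],[1,[0,0.03,0],[0,0,0]],[1,[0,0.05,0],[0,0,0]],[1,[0,0.08,0],[0,0,0]],[1,[0,0.11,0],[0,0,0]],[1,[0,0.14,0],[0,0,0]],[1,[0,0.17,0],[0,0,0]],[1,[0,0.2,0],[0,0,0]],[1,[0,0.2,0],[0,0,0]]]'&& python3 -m inch '[[1,[0,0.02,0],[0,0,0]],[1,[0,0.05,0],[0,0,0]],[1,[0,0.08,0],[0,0,0]],[1,[0,0.11,0],[0,0,0]],[1,[0,0.14,0],[0,0,0]],[1,[0,0.17,0],[0,0,0]],[1,[0,0.2,0],[0,0,0]],[1,[0,0.22,0],[0,0,0]],[1,[0,0.24,0],[0,0,0]],[1,[0,0.25,0],[0,0,0]],[1,[0,0.25,0],[0,0,0]],[1,[0,0.25,0],[0,0,0]]]'
python3 - <<'E'
from station import *
from h import *
i=camera_info("wrist");c=dict(K=i["K"],dist=i["dist"],o=i["origin"],q=i["orientation"])
c["p"],c["d"]=snapshot("wrist");cv2.imwrite("pics/w9.png",c["p"]);np.savez("pics/w9.npz",**c)
s=sense();print(s["tcp_pos"],s["force"],s["finger_gap"])
print(deproj(c,[(320,v) for v in (170,190,210,230)]))
E
```

```text
t: 14.3
tcp_pos: [0.6007, -0.0197, 0.0876]
tool_rot: [1.0, -0.019, 0.0, 0.004]
force: [-1.9, -12.7, 3.6]
finger_gap: 0.142
t: 15.5
tcp_pos: [0.5996, -0.0432, 0.0875]
tool_rot: [1.0, -0.019, 0.0, 0.003]
force: [-2.5, -9.7, 3.5]
finger_gap: 0.14
[ 0.59955228 -0.04317315  0.08754722] [-2.38507668 -9.95430825  3.44551812] 0.13882221708340306
[[ 0.64407893 -0.04532614  0.14626293]
 [ 0.63690342 -0.04505422  0.14725176]
 [ 0.6294919  -0.04477699  0.14784428]
 [ 0.62120015 -0.04448267  0.1465752 ]]
```

View pics/w9.png

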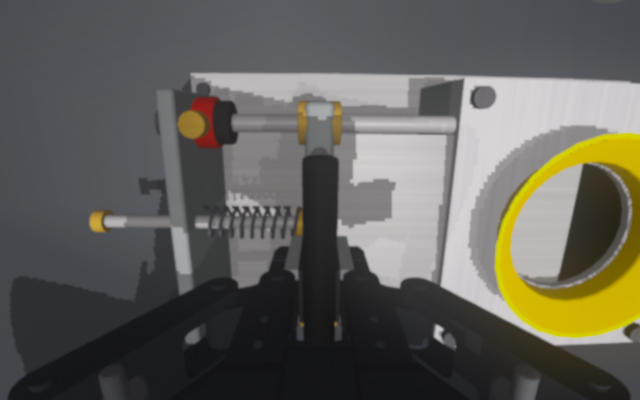

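The gap between bush and buffer is 62 px (u≈237 to 299), against about 123 px when shut, so the gate is at half travel. One last check of stillness and the objects.

```bash
python3 -m inch '[[1,[0,0,0],[0,0,0]],[1,[0,0,0],[0,0,0]],[1,[0,0,0],[0,0,0]],[1,[0,0,0],[0,0,0]],[1,[0,0,0],[0,0,0]]]'
python3 - <<'E'
from station import *
from h import *
s0=load("pics/scene0.npz");p,d=snapshot("scene");s=sense();print(s["tcp_pos"],s["force"],s["finger_gap"],abs(s["qd"]).max())
for n,(x0,y0,x1,y1) in dict(pot=(220,188,246,224),tub=(200,176,222,204),tray=(188,132,252,172),jig=(452,222,524,298)).items():
    a=cv2.cvtColor(s0["p"][y0:y1,x0:x1],6);b=cv2.cvtColor(p[y0-8:y1+8,x0-8:x1+8],6)
    r=cv2.matchTemplate(b,a,cv2.TM_CCOEFF_NORMED);print(n,np.subtract(cv2.minMaxLoc(r)[3],8),r.max().round(3))
hsv=cv2.cvtColor(p,cv2.COLOR_BGR2HSV);h0=cv2.cvtColor(s0["p"],cv2.COLOR_BGR2HSV)
for h in(h0,hsv):
    q=h[190:215,285:305];m=((q[...,0]<8)|(q[...,0]>172))&(q[...,1]>150)&(q[...,2]>60);v,u=np.where(m);print("collar",u.mean()+285,v.mean()+190,m.sum())
E
```

```text
t: 16.05
tcp_pos: [0.5996, -0.0432, 0.0875]
tool_rot: [1.0, -0.019, 0.0, 0.003]
force: [-2.0, -9.9, 3.6]
finger_gap: 0.147
[ 0.59958858 -0.04317409  0.08756125] [-2.59051389 -9.69936863  4.51900193] 0.14416700862311949 0.001354789545275665
pot [0 0] 0.992
tub [0 0] 0.999
tray [0 0] 0.998
jig [0 0] 0.999
collar 294.1363636363636 201.54545454545453 22
collar 294.4583333333333 201.58333333333334 24
```

```bash
python3 -c "
from station import *
print(sign_off())"
```

```text
the job is handed in; nothing more can be done
None
```

I pulled the gate open against its stop collar, held it there for about 2 s, and eased it back to half travel at about 30 mm/s. I handed the job in with the handle still held; no verdict was given.

**At the stop:** the wrist force was 20–22 N, of which about 6–8 N was on the buffer, well under the collar's 60 N slip force. By feel, full travel is about 74 mm.

**At hand-in:**
- **Position:** the gate was still, about 37 mm open by the arm's position. The wrist picture agrees, with a bush-to-buffer gap of 62 px against about 123 px when shut.
- **Hold:** the handle pulled back with about 10 N, and the gripper was set to 60 N.
- **Surroundings:** pot, tub, tray and jig showed no movement in the scene picture. The collar shifted by no more than 0.3 px, which is within noise.

**Failed or disagreeing checks:**
- **First grasp:** it closed just above the bar without touching anything. The wrist depth showed the fingertips about 34 mm short of the reported TCP. I went 33 mm lower by what I saw, and the second grasp held.
- **Travel estimate:** the first camera estimate of full travel was 71–73 mm, against 74 mm by feel. That difference is well inside the tolerance.

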